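Open the lift-card drawer that may be locked

TASK

Of the two grey lift-card cases on the fingerprint table, open the drawer of the one that has a sliding catch on its top, pulling it all the way out. Nobody remembers which end of the catch is locked, so try the drawer first, before touching the catch; if it is held, slide the catch across to its other end, then pull the drawer open. Do not knock over or shift the glass jar and the white powder pot.

Things in the scene. Friction and masses are not known exactly. Their poses are not given: they have to be found in the camera images.
- drawer (a joint): How far the drawer is out, m: 0 shut, 0.09 its end stop; starts within 2 mm of shut. Slides straight out along minus x of drawer_handle (towards the robot) against 2.5 N of friction, stays where left. Held by the lock, it still comes out 8 to 10 mm (its play), then stops hard; not held, it runs freely to its end stop.
- drawer_handle (a point): Middle of the steel bow handle on the drawer of a fixed grey steel case 200 deep, 160 wide, 90 high: a level round bar 12 thick, 100 long along this point's y, 62 above the table, 28 below the case's top, axis 50 in front of the drawer's front (all mm). x points level into the case, z up. The neighbour case has the same drawer but no catch on top: not wanted.
- catch (a joint): Position of the sliding catch, m: starts within 3 mm of 0, its one end; 0.03 is its other end. Slides along plus y of catch_grip against 2 N of friction, stays where left. At one end the hidden bolt blocks the drawer, at the other it does not; which is which varies and cannot be seen. Move it at least 26 mm across to change over.
- catch_grip (a point): Middle of the upright dark steel grip of the catch on top of the same case: 26 mm (x) by 14 (y) by 34 high, this point half-way up, 111 above the table, 21 above the case's top (a foot 24 wide in y covers the lowest 5). Axes as drawer_handle. With drawer shut and catch at 0 it lies 113 mm along x and 15 mm towards minus y from the handle point.
- jar_mid (a point): Bystander: middle of a glass jar with a dark lid, 84 mm across, 150 mm high, loose, standing on the table beside the cases.
- pot_mid (a point): Bystander: middle of a low white powder pot, 68 mm across, 55 mm high, loose, standing on the table between the robot and the cases.

How it is judged:
By the outcome, as a careful person would: the job done as asked, in the order asked, and still so for the second after the job is handed in, with the robot touching nothing.
It also fails if it takes over 64 s, if anything falls off the work surface, if the arm or the gripper's body presses on something with over 40 N, if the wrist force passes 120 N, or if a joint passes its speed limit or range.

ROBOT

A 6-joint arm with a two-finger parallel gripper is mounted at the origin on the work surface. World frame = base frame: x ahead of the robot, y to its left, z up, the work surface at z = 0. Lengths are in m, angles in rad, forces in N, time in s.
With the tool pointing down it reaches from about 0.3 to 0.775 m from the base axis. Payload 14.6 kg.
Tool frame: the origin (TCP) lies midway between the tips of the shut fingers; the grasp point (between the pads) lies 19 mm behind it (ctrl.pinch_z is the distance from the TCP to the grasp point, in m); z points along the fingers, y is the line along which they close (so a half turn about z gives the same grasp; the last joint's range is limited). The gripper opens to 94 mm and grips with 3 to 60 N. Pads are 16 mm wide; open, the fingers measure 119 mm over their backs; the gripper's body (75 mm by 177 mm) begins 78 mm behind the grasp point.
Start: joints at [1.071, 0.3, 1.521, -0, 1.321, -0.067], TCP at [0.231, 0.499, 0.205] pointing down, gripper open.
Joint ranges: [-3.03, 3.03], [-0.79, 2.21], [0.23, 2.52], [-1.04, 4.18], [0, 3.07], [-2.55, 2.55]. Speed limits (rad/s): [2.22, 2.22, 2.57, 3.14, 3.14, 3.14].

INTERFACE

Orientations are given as [roll, pitch, yaw] about the fixed x, y, z axes, in that order (R = Rz(yaw) Ry(pitch) Rx(roll)).
In Python, from station import ctrl gives the robot as it stands.
- The arm moves only by the tool jog_arm, never from a script. Its argument "motion" is a list of rows, each a list of 7 numbers: the shift along the tool's x, y, z in m, then the turn, a rotation vector about the tool's x, y, z in rad, then the opening, from -1 (shut) to 1 (fully open). In form: [[tx, ty, tz, rx, ry, rz, gripper], ...]. A call has 1 to 5 rows; each row shifts and turns the commanded pose from where the row before left it, along the tool's axes as they then stand; what a row does not reach is not made up. A row lasts 1/10 s, in which the tool goes at most 50 mm and 8.59 degrees, less where a joint would pass 70% of its speed; a pose out of reach is approached as far as the arm can. A call is refused whole if a number of a shift passes 0.05 or a number of a turn 0.15, either way. A call with a gripper value outside its range is refused whole. The fingers move at their own pace and stop on an object; "squeeze" is the grip in N (left out, the last holds). Time passes only in rows, so rows that do not move let the fingers close. It gives the time, the measured TCP pose, the force, the opening and the grip force at its end, in the units of the state.
- ctrl.get_obs(): the state, without advancing time (a new reading comes with each control period).
- ctrl.camera(name): name is "scene" or "side" or "wrist"; returns the picture (384x512x3 uint8, red, green, blue); there is no depth.
- ctrl.camera_model(name): a dict with "intrinsics" (3x3 intrinsics, pixels), "rvec" (rotation vector, rad) and "tvec" (3), from world to camera coordinates, as OpenCV has them. Camera axes: x right, y down, z forward; pixel columns grow to the right and rows downward; lengths in m; the calibration is good to about 2 mm. The wrist camera is an equidistant fisheye: a pixel r from the principal point sees the ray r / f radians off the axis. A picture is of the moment at which its call begins: read the wrist's pose just before it. camera_model takes no time and is no camera call; for the wrist camera it gives the pose at the moment of the call.
- ctrl.hand_in(): hands the job in; it is judged then, once.
The state is a dict: "time_s": time; "qpos": joint angles; "joint_vel": joint speeds; "tau": joint torques, N m; "ee_pos": TCP position; "eef_rot": TCP orientation; "force": force on the tool from outside, world axes, zero at the start; "moment": the same for the moment, N m; "grip_width": finger opening in m; "grip_force": force on a finger pad.
Only numpy, scipy, OpenCV 4.12 (cv2) and the standard library are available. Lean on these libraries where they do the work, as an engineer would, in place of code of your own. Each camera call takes 0.05 s, during which the arm holds its last target. There are 200 camera calls.

## Working session

There is one attempt and no reset: what is moved stays moved. The work goes in short steps, Python scripts to look and compute and a tool call to move; the robot and the scene stay as the last step left them, time stands still between calls to the robot, and variables do not carry over. Pictures are saved under pics/ and viewed, at most 10 in all, crops included, and the job is handed in when it is done.

Besides the shell and the picture viewer there is one more tool, called after ">>>" by a JSON object that holds its "name" and its "arguments". jog_arm: Moves the arm, as the interface text tells. Its arguments: {"type":"object","properties":{"motion":{"type":"array"},"squeeze":{"type":"number"}},"required":["motion"]}

```bash
mkdir -p pics; ls
python3 - <<'E'
from station import ctrl
import cv2,numpy as np
a=ctrl.camera("scene");b=ctrl.camera("side")
cv2.imwrite("pics/a.png",a[:,:,::-1]);cv2.imwrite("pics/b.png",b[:,:,::-1])
for n in("scene","side"):
    m=ctrl.camera_model(n);R=cv2.Rodrigues(np.array(m["rvec"]))[0];print(n,m["intrinsics"],(-R.T@np.array(m["tvec"]).ravel()).round(3))
o=ctrl.get_obs();print(o)
E
```

```text
pics
scene [[421.42859949   0.         252.17661007]
 [  0.         421.42859949 191.16696451]
 [  0.           0.           1.        ]] [ 1.095 -0.278  0.741]
side [[393.69560338   0.         261.8305809 ]
 [  0.         393.69560338 198.60245288]
 [  0.           0.           1.        ]] [ 0.486 -0.524  0.846]
{'time_s': 0.1, 'qpos': array([ 1.07138207e+00,  3.00400762e-01,  1.52150185e+00, -1.59834738e-05,
        1.32072157e+00, -6.66130167e-02]), 'joint_vel': array([-0.00095513, -0.00150236, -0.00043738,  0.0001376 ,  0.0009523 ,
        0.00173575]), 'tau': array([ 1.90707637e-03, -5.32645547e+01, -3.53282762e+01,  7.09290197e-02,
        2.34800298e-02, -3.74457125e-05]), 'ee_pos': array([0.23057874, 0.49907435, 0.20495844]), 'eef_rot': array([-3.14056238e+00, -5.32147690e-05,  2.70879535e+00]), 'force': array([ 1.24016684,  0.2091586 , -0.17847271]), 'moment': array([ 0.01466757,  0.0404252 , -0.01118767]), 'grip_force': 0.0, 'grip_width': 0.09425594170173028}
```

View pics/a.png

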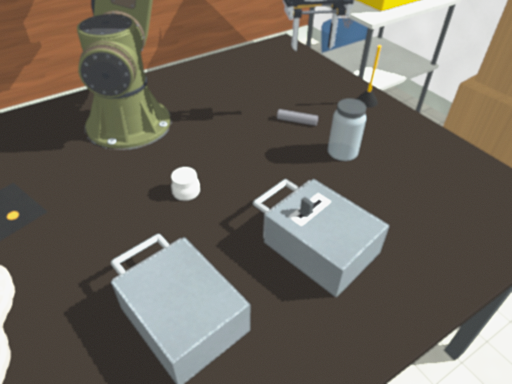

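View pics/b.png

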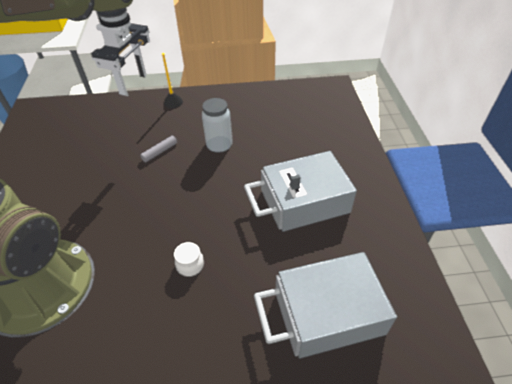

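The catch case is the upper one in both views: scene about (310,220), side about (305,190). The jar is at scene (347,130) and the pot at (185,184). I'll take one enlarged look to get corner pixels.

Run:
```python
import cv2,numpy as np
a=cv2.imread("pics/a.png")[165:300,245:400];b=cv2.imread("pics/b.png")[140:240,235:370]
a=cv2.resize(a,None,fx=2.55,fy=2.55,interpolation=2)[:,:400]
b=cv2.resize(b,None,fx=2.95,fy=2.95,interpolation=2)[:,:400]
h=max(a.shape[0],b.shape[0]);o=np.zeros((h,800,3),np.uint8);o[:a.shape[0],:a.shape[1]]=a;o[:b.shape[0],400:400+b.shape[1]]=b
cv2.imwrite("pics/c.png",o)
```

```text
(no output)
```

View pics/c.png

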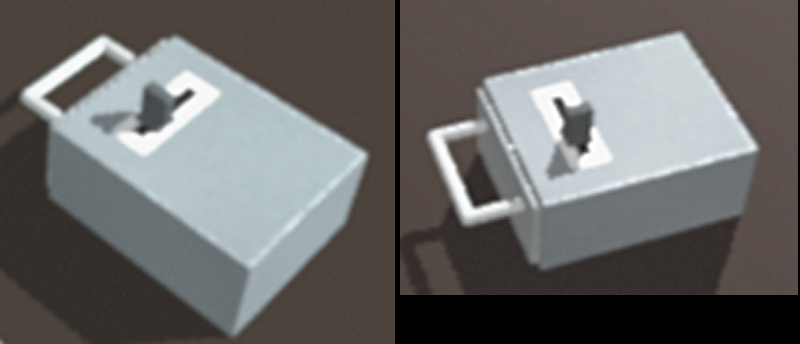

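```bash
cat > fit.py <<'E'
from station import ctrl
import cv2,numpy as np
from scipy.optimize import least_squares
M={n:ctrl.camera_model(n) for n in("scene","side")}
def proj(n,P):
    m=M[n];return cv2.projectPoints(np.array(P,float).reshape(-1,3),np.array(m["rvec"]),np.array(m["tvec"]),np.array(m["intrinsics"]),None)[0][:,0]
def tri(pa,pb):
    f=lambda X:np.r_[(proj("scene",X)[0]-pa),(proj("side",X)[0]-pb)]
    r=least_squares(f,[.5,0,.05]);return r.x,r.fun
E
python3 - <<'E'
from fit import *
A=lambda u,v:(245+u/2.55-.3,165+v/2.55-.3)
B=lambda u,v:(235+(u-400)/2.95-.3,140+v/2.95-.3)
# name: scene px, side px, local
pts=[((27,98),(466,218),(0,-.046,0)),((104,42),(435,135),(0,.046,0)),
((367,155),(683,35),('D',.08,.028)),((250,268),(757,148),('D',-.08,.028)),((157,88),(579,106),(.113,-.015,.066)),
((175,40),None,(.05,.08,.028)),(None,(540,205),(.05,-.08,.028))]
def f(p):
    x,y,t,D=p;c,s=np.cos(t),np.sin(t);r=[]
    for a,b,l in pts:
        lx=D if l[0]=='D' else l[0]
        P=[x+c*lx-s*l[1],y+s*lx+c*l[1],.062+l[2]]
        if a: r+=list(proj("scene",P)[0]-A(*a))
        if b: r+=list(proj("side",P)[0]-B(*b))
    return np.array(r)
r=least_squares(f,[.55,.1,0,.25],loss='soft_l1');print(r.x.round(4),f(r.x).round(1))
for n,a,b,l in [(0,*p) for p in pts[:5]]: 
    X,e=tri(A(*a),B(*b));print(l,X.round(4),e.round(1))
print("pot top",tri((184,174),(187,250)));print("jar lid",tri((351,106),(215,105)))
E
```

```text
[0.5342 0.1506 0.1987 0.2566] [ 2.  -1.3  0.2 -1.9 -0.9  1.5  0.4  1.   0.2  0.1 -0.6 -1.3 -0.6  0.6
  0.3  0.3  1.2  0.6  0.3 -0.3 -2.  -3.  -1.6  0.6]
(0, -0.046, 0) [0.5422 0.1008 0.0597] [ 0.  -0.1  0.   0.1]
(0, 0.046, 0) [0.5241 0.1985 0.0641] [-0.1  0.2 -0.1 -0.2]
('D', 0.08, 0.028) [0.7705 0.2775 0.0903] [-0.3  0.6 -0.2 -0.9]
('D', -0.08, 0.028) [0.8012 0.1246 0.0898] [-0.1  0.1 -0.1 -0.2]
(0.113, -0.015, 0.066) [0.6466 0.1559 0.1297] [-0.   0.1 -0.  -0.1]
pot top (array([0.36525322, 0.01052755, 0.05979923]), array([ 0.18904854, -0.28985378,  0.10634929,  0.32001936]))
jar lid (array([0.45727329, 0.45074165, 0.15016121]), array([-0.06432774,  0.12529114, -0.02752908, -0.15997026]))
```

The fit agrees well: handle about (0.533, 0.150, 0.062), yaw about 0.195, grip (0.647, 0.157). The pot is at (0.365, 0.011) and the jar at (0.457, 0.451). I'll turn the tool to yaw 1.766 first, which puts its y along the case's x.

>>> {"name": "jog_arm", "arguments": {"motion": [[0,0,0,0,0,0.135,-0.1],[0,0,0,0,0,0.135,-0.1],[0,0,0,0,0,0.135,-0.1],[0,0,0,0,0,0.135,-0.1],[0,0,0,0,0,0.135,-0.1]], "squeeze": 30}}

```text
time_s: 0.6
ee_pos: [0.2306, 0.4991, 0.2051]
eef_rot: [-3.141, 0.0, 2.028]
force: [0.1, 0.1, 0.6]
grip_width: 0.0574
grip_force: 0.0
```

>>> {"name": "jog_arm", "arguments": {"motion": [[0,0,0,0,0,0.135,-0.1],[0,0,0,0,0,0.133,-0.1],[0,0,0,0,0,0,-0.1],[0,0,0,0,0,0,-0.1]]}}

```text
time_s: 1.0
ee_pos: [0.2306, 0.4992, 0.2053]
eef_rot: [-3.141, 0.0, 1.77]
force: [0.2, 0.6, -0.2]
grip_width: 0.0425
grip_force: 0.0
```

```bash
cat > go.py <<'E'
from station import ctrl
import numpy as np
from scipy.spatial.transform import Rotation as Ro
H=np.array([.5335,.150,.062]);T=.195
X=np.array([np.cos(T),np.sin(T),0]);Y=np.array([-np.sin(T),np.cos(T),0]);Z=np.array([0,0,1.])
def to(p,yaw=np.pi/2+T):
    o=ctrl.get_obs();R=Ro.from_euler('xyz',o["eef_rot"])
    print("t",o["time_s"].__round__(2),"pos",o["ee_pos"].round(4),"rot",o["eef_rot"].round(3),"F",o["force"].round(1),"w",round(o["grip_width"],4))
    print("shift",R.inv().apply(p-o["ee_pos"]).round(4),"turn",(R.inv()*Ro.from_euler('xyz',[np.pi,0,yaw])).as_rotvec().round(3))
E
python3 -c "
from go import *
to(np.array([H[0],H[1],.2]))"
```

```text
t 1.0 pos [0.2306 0.4992 0.2053] rot [-3.141  0.     1.77 ] F [ 0.2  0.6 -0.2] w 0.0425
shift [-0.4022  0.2279  0.0053] turn [-0.     0.     0.004]
```

>>> {"name": "jog_arm", "arguments": {"motion": [[-0.029,0.016,0,0,0,0,-0.1],[-0.029,0.016,0,0,0,0,-0.1],[-0.029,0.016,0,0,0,0,-0.1],[-0.029,0.016,0,0,0,0,-0.1],[-0.029,0.016,0,0,0,0,-0.1]]}}

```text
time_s: 1.5
ee_pos: [0.3379, 0.3714, 0.2054]
eef_rot: [3.142, 0.0, 1.77]
force: [-0.4, -0.2, 0.9]
grip_width: 0.0425
grip_force: 0.0
```

>>> {"name": "jog_arm", "arguments": {"motion": [[-0.029,0.016,0,0,0,0,-0.1],[-0.029,0.016,0,0,0,0,-0.1],[-0.029,0.016,0,0,0,0,-0.1],[-0.029,0.016,0,0,0,0,-0.1],[-0.029,0.016,0,0,0,0,-0.1]]}}

```text
time_s: 2.0
ee_pos: [0.4446, 0.2446, 0.2055]
eef_rot: [3.142, 0.0, 1.77]
force: [0.5, 0.6, -0.6]
grip_width: 0.042
grip_force: 0.0
```

>>> {"name": "jog_arm", "arguments": {"motion": [[-0.029,0.016,0,0,0,0,-0.1],[-0.029,0.016,0,0,0,0,-0.1],[-0.029,0.016,0,0,0,0,-0.1],[-0.025,0.02,0,0,0,0,-0.1],[0,0,0,0,0,0,-0.1]]}}

```text
time_s: 2.5
ee_pos: [0.534, 0.1468, 0.205]
eef_rot: [-3.141, 0.0, 1.766]
force: [-0.6, 0.4, 0.1]
grip_width: 0.0426
grip_force: 0.0
```

```bash
python3 -c "
from go import *
import cv2
to(np.array([H[0],H[1],.043]))
m=ctrl.camera_model('wrist');im=ctrl.camera('wrist')
cv2.imwrite('pics/d.png',im[:,:,::-1])
R=cv2.Rodrigues(np.array(m['rvec']))[0];t=np.array(m['tvec']).ravel();K=np.array(m['intrinsics'])
for n,P in dict(h=H,hl=H+.05*Y,hr=H-.05*Y,grip=H+.113*X-.015*Y+.066*Z,fl=H+.05*X+.08*Y+.028*Z,fr=H+.05*X-.08*Y+.028*Z).items():
    print(n,cv2.fisheye.projectPoints(P.reshape(1,1,3),np.array(m['rvec']),t,K,np.zeros(4))[0].ravel().round(0))
"
```

```text
t 2.5 pos [0.534  0.1468 0.205 ] rot [-3.141  0.     1.766] F [-0.6  0.4  0.1] w 0.0426
shift [0.0033 0.0002 0.162 ] turn [-0.     0.     0.001]
h [257. 174.]
hl [257. 129.]
hr [257. 216.]
grip [374. 206.]
fl [308. 103.]
fr [301. 249.]
```

View pics/d.png

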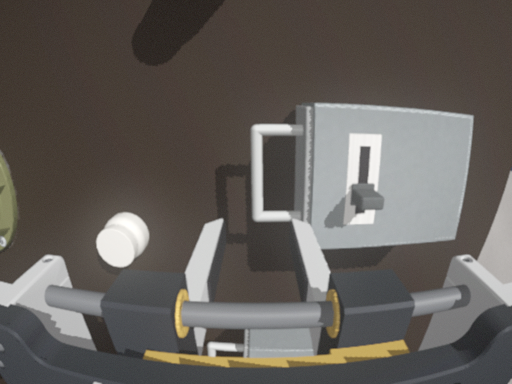

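The wrist picture confirms the estimate: bar ends at (257,130) and (257,216) against predicted (257,129) and (257,216), grip near (370,200). I'll descend astride the bar.

>>> {"name": "jog_arm", "arguments": {"motion": [[0.003,0,0.03,0,0,0,-0.1],[0,0,0.03,0,0,0,-0.1],[0,0,0.03,0,0,0,-0.1],[0,0,0.025,0,0,0,-0.1],[0,0,0.025,0,0,0,-0.1]]}}

```text
time_s: 3.05
ee_pos: [0.5308, 0.1529, 0.0645]
eef_rot: [-3.141, -0.0, 1.769]
force: [1.0, 1.4, 0.2]
grip_width: 0.0422
grip_force: 0.0
```

>>> {"name": "jog_arm", "arguments": {"motion": [[0,0,0.022,0,0,0,-0.1],[0,0,0,0,0,0,-0.1],[0,0,0,0,0,0,-1],[0,0,0,0,0,0,-1],[0,0,0,0,0,0,-1]]}}

```text
time_s: 3.55
ee_pos: [0.5321, 0.1523, 0.0447]
eef_rot: [3.14, -0.0, 1.766]
force: [-0.3, 0.0, -0.1]
grip_width: 0.0217
grip_force: 0.0
```

>>> {"name": "jog_arm", "arguments": {"motion": [[0,0,0,0,0,0,-1],[0,0,0,0,0,0,-1],[0,0,0,0,0,0,-1]]}}

```text
time_s: 3.85
ee_pos: [0.532, 0.1521, 0.0441]
eef_rot: [3.141, -0.0, 1.766]
force: [-1.6, 1.1, 7.3]
grip_width: 0.0107
grip_force: 30.0
```

Gripped. Now I'll try the drawer gently.

>>> {"name": "jog_arm", "arguments": {"motion": [[0,-0.003,0,0,0,0,-1],[0,-0.003,0,0,0,0,-1],[0,-0.002,0,0,0,0,-1],[0,0,0,0,0,0,-1]]}}

```text
time_s: 4.25
ee_pos: [0.5241, 0.1505, 0.0441]
eef_rot: [3.14, 0.0, 1.766]
force: [-0.2, -0.1, 6.8]
grip_width: 0.0112
grip_force: 30.0
```

>>> {"name": "jog_arm", "arguments": {"motion": [[0,-0.002,0,0,0,0,-1],[0,-0.002,0,0,0,0,-1],[0,-0.002,0,0,0,0,-1],[0,0,0,0,0,0,-1]]}}

```text
time_s: 4.65
ee_pos: [0.5231, 0.1502, 0.0444]
eef_rot: [3.127, -0.0, 1.765]
force: [41.3, 10.6, -22.8]
grip_width: 0.0109
grip_force: 30.0
```

The drawer stops hard after about 9 mm with 42 N, so it is held. I'll push it back to relieve the bolt, release and lift.

>>> {"name": "jog_arm", "arguments": {"motion": [[0,0.004,0,0,0,0,-1],[0,0.004,0,0,0,0,-1],[0,0.004,0,0,0,0,-1],[0,0,0,0,0,0,-1]]}}

```text
time_s: 5.05
ee_pos: [0.5304, 0.1518, 0.0441]
eef_rot: [3.14, -0.0, 1.766]
force: [1.7, 2.0, 6.8]
grip_width: 0.0109
grip_force: 30.0
```

>>> {"name": "jog_arm", "arguments": {"motion": [[0,0,0,0,0,0,-0.2],[0,0,0,0,0,0,-0.2],[0,0,0,0,0,0,-0.2],[0,0,0,0,0,0,-0.2],[0,0,0,0,0,0,-0.2]]}}

```text
time_s: 5.55
ee_pos: [0.5296, 0.1516, 0.0433]
eef_rot: [-3.141, -0.0, 1.766]
force: [1.0, 0.8, 0.8]
grip_width: 0.0376
grip_force: 0.0
```

>>> {"name": "jog_arm", "arguments": {"motion": [[0,0,-0.03,0,0,0,-0.2],[0,0,-0.04,0,0,0,-0.2],[0,0,-0.04,0,0,0,-0.2],[0,0,-0.03,0,0,0,-0.2],[0,0,0,0,0,0,-0.2]]}}

```text
time_s: 6.05
ee_pos: [0.5312, 0.152, 0.1877]
eef_rot: [3.135, -0.0, 1.766]
force: [0.9, 0.2, -0.8]
grip_width: 0.0376
grip_force: 0.0
```

```bash
python3 -c "
from go import *
G=H+.113*X-.015*Y
print(G)
to(np.array([G[0],G[1],.19]),T+np.pi)"
```

```text
[0.64726488 0.1571799  0.062     ]
t 6.05 pos [0.5312 0.152  0.1877] rot [ 3.135 -0.     1.766] F [ 0.9  0.2 -0.8] w 0.0376
shift [-0.0174  0.1149 -0.0015] turn [ 0.005  0.005 -1.571]
```

>>> {"name": "jog_arm", "arguments": {"motion": [[0,0,0,0,0,-0.145,-0.1],[0,0,0,0,0,-0.145,-0.1],[0,0,0,0,0,-0.145,-0.1],[0,0,0,0,0,-0.145,-0.1],[0,0,0,0,0,-0.145,-0.1]]}}

```text
time_s: 6.55
ee_pos: [0.5294, 0.1516, 0.1824]
eef_rot: [-3.14, -0.001, 2.497]
force: [-0.1, 0.3, -0.3]
grip_width: 0.0424
grip_force: 0.0
```

>>> {"name": "jog_arm", "arguments": {"motion": [[0,0,0,0,0,-0.145,-0.1],[0,0,0,0,0,-0.145,-0.1],[0,0,0,0,0,-0.145,-0.1],[0,0,0,0,0,-0.145,-0.1],[0,0,0,0,0,-0.145,-0.1]]}}

```text
time_s: 7.05
ee_pos: [0.5293, 0.1515, 0.1824]
eef_rot: [-3.141, -0.001, -3.061]
force: [0.2, 0.2, 0.0]
grip_width: 0.0426
grip_force: 0.0
```

>>> {"name": "jog_arm", "arguments": {"motion": [[0,0,0,0,0,-0.121,-0.1],[-0.04,-0.006,0,0,0,0,-0.1],[-0.04,-0.006,0,0,0,0,-0.1],[-0.034,-0.006,0,0,0,0,-0.1],[0,0,0,0,0,0,-0.1]]}}

```text
time_s: 7.55
ee_pos: [0.6469, 0.1556, 0.1804]
eef_rot: [-3.142, -0.003, -2.947]
force: [-1.2, 0.4, -0.9]
grip_width: 0.0423
grip_force: 0.0
```

```bash
python3 -c "
from go import *
import cv2
G=H+.113*X-.015*Y
to(np.array([G[0],G[1],.10]),T+np.pi)
m=ctrl.camera_model('wrist');im=ctrl.camera('wrist')
cv2.imwrite('pics/e.png',im[:,:,::-1])
for dz in(.033,.066): print(cv2.fisheye.projectPoints((G+dz*Z).reshape(1,1,3),np.array(m['rvec']),np.array(m['tvec']).ravel(),np.array(m['intrinsics']),np.zeros(4))[0].ravel().round(0))
"
```

```text
t 7.55 pos [0.6469 0.1556 0.1804] rot [-3.142e+00 -3.000e-03 -2.947e+00] F [-1.2  0.4 -0.9] w 0.0423
shift [-0.0009  0.0015  0.0804] turn [-0.    -0.003 -0.001]
[259. 194.]
[260. 206.]
```

View pics/e.png

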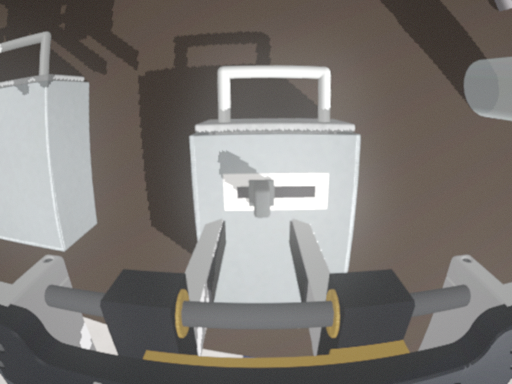

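The wrist picture shows the grip at (262,205) against predicted (260,206), centred between the fingers. I'll descend, close, and slide +y (tool +y).

>>> {"name": "jog_arm", "arguments": {"motion": [[0,0.001,0.03,0,0,0,-0.1],[0,0,0.03,0,0,0,-0.1],[0,0,0.02,0,0,0,-0.1],[0,0,0,0,0,0,-0.1],[0,0,0,0,0,0,-1]]}}

```text
time_s: 8.1
ee_pos: [0.6445, 0.1572, 0.1042]
eef_rot: [3.142, 0.0, -2.946]
force: [0.3, 0.5, 0.6]
grip_width: 0.0375
grip_force: 0.0
```

>>> {"name": "jog_arm", "arguments": {"motion": [[0,0,0,0,0,0,-1],[0,0,0,0,0,0,-1],[0,0,0,0,0,0,-1],[0,0,0,0,0,0,-1],[0,0,0,0,0,0,-1]], "squeeze": 20}}

```text
time_s: 8.6
ee_pos: [0.645, 0.1581, 0.1045]
eef_rot: [3.14, 0.001, -2.946]
force: [-1.8, 4.2, 4.0]
grip_width: 0.0139
grip_force: 20.0
```

>>> {"name": "jog_arm", "arguments": {"motion": [[0,0.006,0,0,0,0,-1],[0,0.006,0,0,0,0,-1],[0,0.006,0,0,0,0,-1],[0,0.006,0,0,0,0,-1],[0,0,0,0,0,0,-1]]}}

```text
time_s: 9.1
ee_pos: [0.6401, 0.1814, 0.1045]
eef_rot: [-3.142, 0.001, -2.946]
force: [-3.7, 1.2, 6.1]
grip_width: 0.0138
grip_force: 20.0
```

>>> {"name": "jog_arm", "arguments": {"motion": [[0,0.002,0,0,0,0,-1],[0,0.002,0,0,0,0,-1],[0,0.002,0,0,0,0,-1],[0,0,0,0,0,0,-1]]}}

```text
time_s: 9.5
ee_pos: [0.639, 0.1866, 0.1045]
eef_rot: [-3.141, 0.001, -2.946]
force: [-3.3, -1.9, 7.3]
grip_width: 0.0137
grip_force: 20.0
```

>>> {"name": "jog_arm", "arguments": {"motion": [[0,0.001,0,0,0,0,-1],[0,0.001,0,0,0,0,-1],[0,0,0,0,0,0,-1]]}}

```text
time_s: 9.8
ee_pos: [0.6388, 0.1876, 0.1045]
eef_rot: [-3.14, 0.0, -2.947]
force: [-3.6, -7.1, 7.0]
grip_width: 0.0139
grip_force: 20.0
```

The catch moved 30 mm and is at its end stop. I'll release, lift and go back to the handle.

>>> {"name": "jog_arm", "arguments": {"motion": [[0,-0.001,0,0,0,0,-0.2],[0,0,0,0,0,0,-0.2],[0,0,0,0,0,0,-0.2],[0,0,0,0,0,0,-0.2],[0,0,0,0,0,0,-0.2]]}}

```text
time_s: 10.3
ee_pos: [0.6388, 0.1876, 0.1034]
eef_rot: [3.142, -0.0, -2.946]
force: [0.3, -0.4, -0.2]
grip_width: 0.0377
grip_force: 0.0
```

>>> {"name": "jog_arm", "arguments": {"motion": [[0,0,-0.03,0,0,0,-0.1],[0,0,-0.04,0,0,0,-0.1],[0,0,-0.02,0,0,0,-0.1],[0,0,0,0,0,0.145,-0.1],[0,0,0,0,0,0.145,-0.1]]}}

```text
time_s: 10.8
ee_pos: [0.639, 0.1876, 0.1943]
eef_rot: [3.141, 0.001, 3.041]
force: [0.2, -0.2, -1.5]
grip_width: 0.0422
grip_force: 0.0
```

>>> {"name": "jog_arm", "arguments": {"motion": [[0,0,0,0,0,0.145,-0.1],[0,0,0,0,0,0.145,-0.1],[0,0,0,0,0,0.145,-0.1],[0,0,0,0,0,0.145,-0.1],[0,0,0,0,0,0.145,-0.1]]}}

```text
time_s: 11.3
ee_pos: [0.6388, 0.1875, 0.1934]
eef_rot: [-3.142, -0.0, 2.316]
force: [-0.1, 0.3, -0.5]
grip_width: 0.0426
grip_force: 0.0
```

>>> {"name": "jog_arm", "arguments": {"motion": [[0,0,0,0,0,0.145,-0.1],[0,0,0,0,0,0.145,-0.1],[0,0,0,0,0,0.145,-0.1],[0,0,0,0,0,0.121,-0.1],[0,0,0,0,0,0,-0.1]]}}

```text
time_s: 11.8
ee_pos: [0.6388, 0.1875, 0.1934]
eef_rot: [-3.142, -0.0, 1.764]
force: [-0.7, -0.4, 0.2]
grip_width: 0.0427
grip_force: 0.0
```

```bash
python3 -c "
from go import *
to(np.array([.5300,.1517,.2]))
import cv2;cv2.imwrite('pics/f.png',ctrl.camera('wrist')[:,:,::-1])"
```

```text
t 11.8 pos [0.6388 0.1875 0.1934] rot [-3.142 -0.     1.764] F [-0.7 -0.4  0.2] w 0.0427
shift [-0.0143 -0.1137 -0.0066] turn [-0.    -0.    -0.002]
```

View pics/f.png

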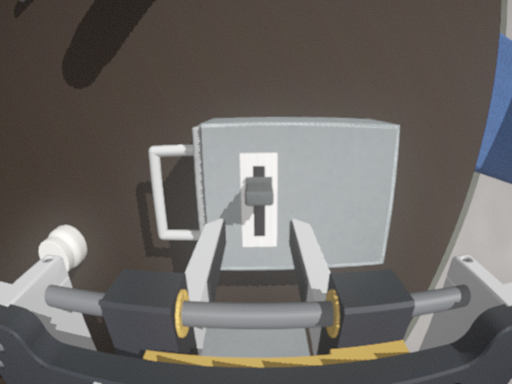

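The catch now sits at the other end of its slot, at (260,190). The handle is at (158,195).

>>> {"name": "jog_arm", "arguments": {"motion": [[-0.004,-0.03,0,0,0,0,-0.1],[-0.004,-0.03,0,0,0,0,-0.1],[-0.004,-0.03,0,0,0,0,-0.1],[-0.002,-0.024,0,0,0,0,-0.1],[0,0,0,0,0,0,-0.1]]}}

```text
time_s: 12.35
ee_pos: [0.5281, 0.1513, 0.1941]
eef_rot: [3.141, 0.0, 1.77]
force: [-0.7, -0.8, 0.7]
grip_width: 0.0424
grip_force: 0.0
```

>>> {"name": "jog_arm", "arguments": {"motion": [[0,0,0.03,0,0,0,-0.1],[0,0,0.03,0,0,0,-0.1],[0,0,0.03,0,0,0,-0.1],[0,0,0.03,0,0,0,-0.1],[0,0,0.03,0,0,0,-0.1]]}}

```text
time_s: 12.85
ee_pos: [0.5304, 0.1519, 0.0422]
eef_rot: [3.141, -0.0, 1.769]
force: [0.3, -0.2, -0.2]
grip_width: 0.0424
grip_force: 0.0
```

>>> {"name": "jog_arm", "arguments": {"motion": [[0,0,0,0,0,0,-0.1],[0,0,0,0,0,0,-1],[0,0,0,0,0,0,-1],[0,0,0,0,0,0,-1],[0,0,0,0,0,0,-1]], "squeeze": 40}}

```text
time_s: 13.35
ee_pos: [0.5302, 0.1517, 0.0445]
eef_rot: [3.14, -0.0, 1.766]
force: [0.3, 0.5, -0.3]
grip_width: 0.0139
grip_force: 0.0
```

>>> {"name": "jog_arm", "arguments": {"motion": [[0,0,0,0,0,0,-1],[0,0,0,0,0,0,-1]]}}

```text
time_s: 13.55
ee_pos: [0.5302, 0.1518, 0.0444]
eef_rot: [3.14, -0.0, 1.766]
force: [-0.6, -0.5, 6.2]
grip_width: 0.0108
grip_force: 40.0
```

>>> {"name": "jog_arm", "arguments": {"motion": [[0,-0.004,0,0,0,0,-1],[0,-0.004,0,0,0,0,-1],[0,-0.004,0,0,0,0,-1],[0,-0.004,0,0,0,0,-1],[0,0,0,0,0,0,-1]]}}

```text
time_s: 14.05
ee_pos: [0.5142, 0.1484, 0.0443]
eef_rot: [3.14, 0.0, 1.766]
force: [-2.8, -2.4, 8.7]
grip_width: 0.0107
grip_force: 40.0
```

The drawer is free, past its play at about 18 mm out. I'll go on.

>>> {"name": "jog_arm", "arguments": {"motion": [[0,-0.012,0,0,0,0,-1],[0,-0.012,0,0,0,0,-1],[0,-0.012,0,0,0,0,-1],[0,-0.012,0,0,0,0,-1],[0,-0.012,0,0,0,0,-1]]}}

```text
time_s: 14.55
ee_pos: [0.4558, 0.1362, 0.0443]
eef_rot: [3.139, 0.001, 1.766]
force: [4.6, -7.0, 6.7]
grip_width: 0.0111
grip_force: 40.0
```

>>> {"name": "jog_arm", "arguments": {"motion": [[0,-0.004,0,0,0,0,-1],[0,-0.003,0,0,0,0,-1],[0,-0.003,0,0,0,0,-1],[0,0,0,0,0,0,-1]]}}

```text
time_s: 14.95
ee_pos: [0.4459, 0.1342, 0.0443]
eef_rot: [3.14, 0.002, 1.766]
force: [1.1, -10.2, 8.4]
grip_width: 0.0111
grip_force: 40.0
```

>>> {"name": "jog_arm", "arguments": {"motion": [[0,-0.0015,0,0,0,0,-1],[0,-0.0015,0,0,0,0,-1],[0,0,0,0,0,0,-1]]}}

```text
time_s: 15.25
ee_pos: [0.4442, 0.1338, 0.0444]
eef_rot: [3.137, 0.001, 1.766]
force: [10.3, -7.9, 1.9]
grip_width: 0.0111
grip_force: 40.0
```

>>> {"name": "jog_arm", "arguments": {"motion": [[0,-0.0015,0,0,0,0,-1],[0,0,0,0,0,0,-1]]}}

```text
time_s: 15.45
ee_pos: [0.4442, 0.1338, 0.0445]
eef_rot: [3.133, 0.001, 1.766]
force: [21.5, -4.7, -9.6]
grip_width: 0.0107
grip_force: 40.0
```

>>> {"name": "jog_arm", "arguments": {"motion": [[0,0,0,0,0,0,-0.2],[0,0,0,0,0,0,-0.2],[0,0,0,0,0,0,-0.2],[0,0,0,0,0,0,-0.2],[0,0,0,0,0,0,-0.2]]}}

```text
time_s: 15.95
ee_pos: [0.4407, 0.1342, 0.0434]
eef_rot: [-3.141, -0.0, 1.766]
force: [-0.3, -0.1, -0.6]
grip_width: 0.0376
grip_force: 0.0
```

>>> {"name": "jog_arm", "arguments": {"motion": [[0,0,-0.02,0,0,0,-0.2],[0,0,-0.04,0,0,0,-0.2],[0,0,-0.05,0,0,0,-0.2],[0,0,-0.04,0,0,0,-0.2],[0,0,0,0,0,0,-0.2]]}}

```text
time_s: 16.45
ee_pos: [0.4427, 0.1346, 0.1984]
eef_rot: [3.133, -0.0, 1.766]
force: [-0.0, 0.1, 0.5]
grip_width: 0.0375
grip_force: 0.0
```

```bash
python3 -c "
from station import ctrl
import cv2;cv2.imwrite('pics/g.png',ctrl.camera('side')[:,:,::-1])"
```

```text
(no output)
```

View pics/g.png

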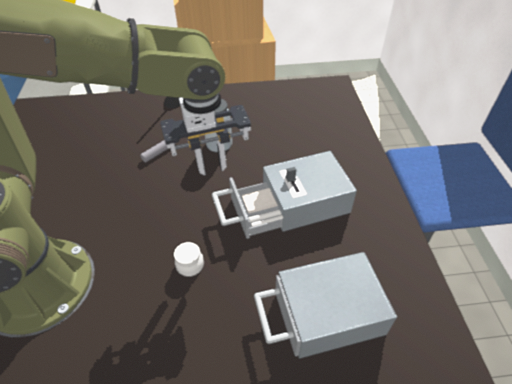

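The drawer is fully out with its handle at (228,207). The pot is unmoved at (188,260), and the jar still stands behind the gripper at about (218,140).

```bash
python3 -c "
from station import ctrl
print(ctrl.hand_in())"
```

```text
the job is handed in; nothing more can be done
None
```

The drawer of the case with the catch was tried first and found held (it stopped hard at about 9 mm); I slid the catch 30 mm to its other end, pulled the drawer out to its end stop, left the jar and pot untouched, and handed the job in at about 16.5 s.

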